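Set a scored acrylic strip over the breaking edge and hold it

TASK

The white acrylic strip on the breaking jig is ready to be snapped. First push the jig's sliding side guide up against the strip, so that the strip lies square along the fixed fence; then slide the strip out over the jig's breaking edge until its dark scored line lies right on that edge. Most of the strip then hangs free, so never let it tip or lift it off: the job finishes with the gripper still holding the strip, flat and level on the jig, ready for a colleague to snap it, and with the other things on the bench left alone.

Things in the scene. Friction and masses are not known exactly. Their poses are not given: they have to be found in the camera images.
- edge (a point): Breaking edge of the jig, a metal fixture screwed to the bench: the point on the top edge of its anvil block, 50 mm over the bench, that lies under the middle of a squared strip. Axes of the jig: -y points outward (roughly the robot's right), the way the strip slides out; +x to the fixed fence (away from the robot); z up. The block spans y 0 to 60 mm, x -90 to 60 mm, its top is z = 0 here.
- rail (a point): Middle of the top of the jig's rear rail, 50 mm over the bench and 153 mm behind the edge; axes as the edge. The rail carries the strip behind the block (60 to 246 mm behind the edge) and is only 28 mm wide, so the long sides of the strip stand free there and fingers can go down past both; the foot plate beside the rail is 10 mm thick and 150 mm wide.
- fence (a point): Middle of the face of the fixed fence, a steel bar 14 mm high and 54 mm long on the anvil block, along the strip's far side; 25 mm in x from the strip's middle line when the strip lies square against it. Axes as the edge.
- guide_post (a point): Middle height (82 mm over the bench) of the black round thumb post on the sliding side guide, on the robot's side of the strip. The post is 15 to 19 mm thick and reaches from 64 to 95 mm over the bench; it lies 30 mm behind the edge and may be pushed or pinched. Under it, the guide is a steel bar 18 x 54 x 14 mm on the anvil block. Axes as the edge.
- guide (a joint): Position of the side guide in m: 0 is wide open; it grows as the guide moves in jig +x towards strip and fence. It slides with about 2.5 N of friction and stays where it is left. At 0.030 it touches a strip that lies square against the fence and can go no farther. It starts between 0 and 0.010; the post then stands 64 mm (at 0) to 54 mm from the jig's middle line, at x = -0.064 + joint.
- strip_line (a point): Dark scored line across the white strip: the point at the middle of the strip's width, half-way up its thickness (54 mm over the bench). The strip's +y runs along it to its inner end, 115 mm from the line; its outer end is 165 mm from the line along -y. At the start the line lies 45 to 100 mm behind the edge and the strip is a little skew between fence and guide.
- strip: White acrylic strip 50 mm wide (x), 280 mm long (y), 8 mm thick, about 0.14 kg, lying loose on the jig. Origin on its underside below the scored line, axes as strip_line. With the line on the edge its centre of mass is 25 mm outside the edge, so it tips unless it is held.
- offcut_a: White offcut 50 x 70 x 8 mm lying on the bench; bystander, leave it. Origin at the centre of its underside.
- offcut_b: White offcut 50 x 40 x 8 mm lying on the bench; bystander, leave it. Origin at the centre of its underside.
- tape: Roll of tan tape, 100 mm across, 25 mm high, lying on the bench; bystander, leave it. Origin at the centre of its underside.
- timer: Small white laboratory timer 73 x 65 x 19 mm lying on the bench; bystander, leave it. Origin at the centre of its underside.

How it is judged:
By the outcome, as a careful person would: the job done as asked, in the order asked, and still so for the second after the job is handed in, while the arm keeps its last pose, push and grip.
It also fails if it takes over 45 s, if anything falls off the work surface, if the arm or the gripper's body presses on something with over 40 N, if the wrist force passes 120 N, or if a joint passes its speed limit or range.

ROBOT

A 6-joint arm with a two-finger parallel gripper is mounted at the origin on a cart in front of the work surface, level with it; the furniture and walls round the work are solid. World frame = base frame: x ahead of the robot, y to its left, z up, the work surface at z = 0. Lengths are in mm, angles in rad, forces in N, time in s.
With the tool pointing down it reaches from about 325 to 775 mm from the base axis. Payload 5.5 kg.
Tool frame: the origin (TCP) lies on the centre line of the jaws, within the pads' length; the fingertips stand 19 mm ahead of it and the grasp point (between the pads) is the TCP (bot.tips_ahead is the distance from the TCP to the fingertips, in mm); z points along the fingers, y is the line along which they close (so a half turn about z gives the same grasp; the last joint's range is limited). The gripper opens to 85 mm and grips with 20 to 120 N. Pads are 22 mm wide; open, the fingers measure 114 mm over their backs; the gripper's body (76 mm by 85 mm) begins 54 mm behind the grasp point. The pads swing forward as they close: fully open they stand 13 mm farther back than shut.
Start: joints at [-1.19, 0.091, 1.231, -0, 1.82, -0.057], TCP at [254.37, -543.426, 250.275] pointing down, gripper open.
Joint ranges: [-2.87, 2.87], [-0.86, 2.18], [0.17, 2.46], [-1.51, 4.65], [0.06, 2.69], [-2.65, 2.65]. Speed limits (rad/s): [2.57, 2.57, 3.01, 3.14, 3.14, 3.14].

INTERFACE

Orientations are given as a unit quaternion [w, x, y, z].
In Python, from workcell import bot gives the robot as it stands. Calls block until the motion is done:
- bot.movep(position, orientation): joint-space move of the TCP to a pose.
- bot.servo_line(position, speed=150, attitude=None): straight line of the TCP; attitude=None keeps the orientation; speed is the mean speed in mm/s.
- bot.goto_joints(angles): joint-space move.
- bot.set_gripper(opening): finger opening in mm; the grip force is fixed at half the most; returns when the fingers have stopped.
- bot.sleep(seconds).
- bot.inverse_kinematics(position, orientation): joint angles nearest the present ones, or None.
- bot.sense(): the state.
- bot.read_camera(name): name is "scene" or "top" or "wrist"; returns a dict with "frame" (480x640x3 uint8, red, green, blue), "K" (3x3 intrinsics, pixels), "extrinsics" (4x4, takes a point from world to camera coordinates); the wrist camera has in their place "tool_from_camera" (4x4, takes a point from camera to tool coordinates, whose origin is the TCP and whose axes are the flange's). Camera axes: x right, y down, z forward; pixel columns grow to the right and rows downward; lengths in mm; the calibration is good to about 2 mm. A picture is of the moment at which its call begins: read the wrist's pose just before it. There is no depth.
A pose or a line that the arm cannot do raises bot.IKError and nothing moves.
- bot.job_done(): hands the job in; it is judged then, once.
The state is a dict: "t": time; "joint_pos": joint angles; "qd": joint speeds; "joint_torque": joint torques, N m; "ee_pos": TCP position; "tcp_rot": TCP orientation; "force": force on the tool from outside, world axes, zero at the start; "ft_torque": the same for the moment, N m; "grip_width": finger opening in mm; "finger_force": force on a finger pad.
Only numpy, scipy, OpenCV 4.12 (cv2) and the standard library are available. Lean on these libraries where they do the work, as an engineer would, in place of code of your own. Each camera call takes 0.05 s, during which the arm holds its last target. There are 200 camera calls.

## Working session

There is one attempt and no reset: what is moved stays moved. The work goes in short steps, each a Python script; the robot and the scene stay as the last script left them, time stands still between calls to the robot, and variables do not carry over. Pictures are saved under pics/ and viewed, at most 10 in all, crops included, and the job is handed in when it is done.

```bash
mkdir -p pics
cat > h.py <<'E'
import numpy as np, cv2
from workcell import bot
def ray(cam,uv,z):
    K,E=np.array(cam["K"]),np.array(cam["extrinsics"]);R,t=E[:3,:3],E[:3,3]
    c=-R.T@t; d=R.T@np.linalg.solve(K,[uv[0],uv[1],1.]); return c+d*(z-c[2])/d[2]
def proj(cam,p):
    K,E=np.array(cam["K"]),np.array(cam["extrinsics"]);q=K@(E[:3,:3]@np.array(p,float)+E[:3,3]);return q[:2]/q[2]
E
python3 - <<'E'
from h import *
import pickle
d={}
for n in("top","scene"):
    c=bot.read_camera(n);d[n]=c;cv2.imwrite(f"pics/{n}0.png",c["frame"][:,:,::-1])
    print(n,np.round(c["K"],1).tolist(),np.round(c["extrinsics"],3).tolist())
pickle.dump(d,open("cams.pkl","wb"));print(bot.sense())
E
```

```text
top [[620.1, 0.0, 317.2], [0.0, 620.1, 240.4], [0.0, 0.0, 1.0]] [[0.026, -1.0, -0.004, 41.945], [-0.999, -0.026, -0.038, 512.044], [0.038, 0.005, -0.999, 1458.355], [0.0, 0.0, 0.0, 1.0]]
scene [[436.4, 0.0, 318.6], [0.0, 436.4, 243.3], [0.0, 0.0, 1.0]] [[-0.528, -0.849, 0.018, 329.336], [-0.434, 0.252, -0.865, 289.472], [0.73, -0.464, -0.502, 762.385], [0.0, 0.0, 0.0, 1.0]]
{'t': 0.1, 'joint_pos': array([-1.18968061e+00,  9.18170523e-02,  1.23176200e+00, -3.81795369e-06,
        1.81978184e+00, -5.67077947e-02]), 'qd': array([ 0.00030069, -0.00034219, -0.00072286,  0.00012052, -0.00051018,
       -0.0001463 ]), 'joint_torque': array([ 3.46762215e-03, -4.60215139e+01, -4.19218934e+01, -7.25111499e-05,
        1.06368220e-02,  8.26396956e-06]), 'ee_pos': array([ 254.29662908, -543.21449989,  249.24580706]), 'tcp_rot': array([-8.72214969e-04,  9.76134079e-01,  2.17166937e-01, -1.44605816e-04]), 'force': array([ 0.02822341,  0.05765398, -0.07930445]), 'ft_torque': array([-0.04083608,  0.0060244 ,  0.01049324]), 'finger_force': 0.0, 'grip_width': 85.29052095966841}
```

View pics/top0.png

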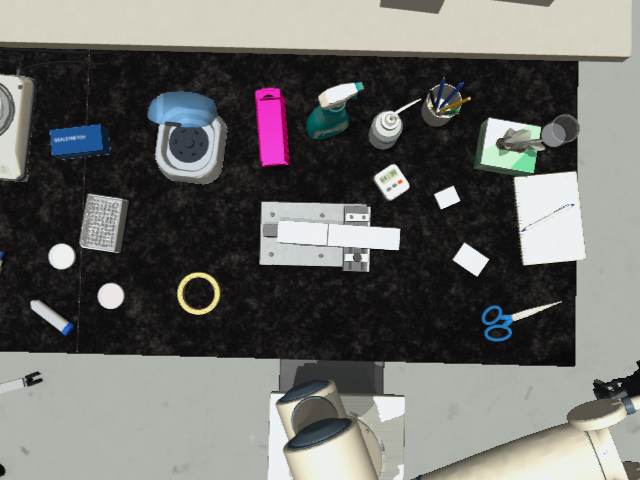

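View pics/scene0.png

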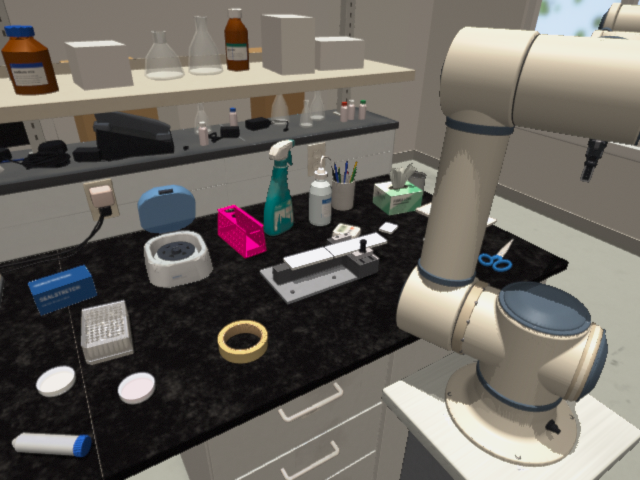

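The top view shows the jig at (260–370, 203–270), the strip from (277,232) to (400,238) with its line near column 328, and the thumb post near (357,257). I'll enlarge that area.

Run:
```python
import pickle,cv2
c=pickle.load(open("cams.pkl","rb"))["top"]["frame"][195:280,255:410,::-1]
cv2.imwrite("pics/crop.png",cv2.resize(c,None,fx=5,fy=5,interpolation=cv2.INTER_CUBIC))
```

```text
(no output)
```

View pics/crop.png

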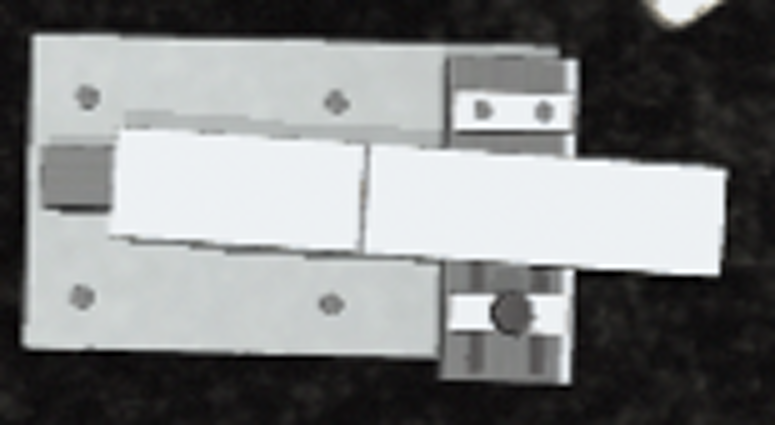

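Run:
```python
from h import *
import pickle
from scipy.optimize import least_squares
c=pickle.load(open("cams.pkl","rb"))["top"]
P=lambda x,y,z:ray(c,(255+(x+.5)/5-.5,195+(y+.5)/5-.5),z)
# jig points: (jx,jy,z): pix
J=[((60,0,50),(578,58)),((-90,0,50),(570,384)),((60,60,50),(447,57)),((-90,60,50),(438,381)),((14,246,50),(40,145)),((-14,246,50),(40,208)),((25,3,64),(577,130)),((25,57,64),(455,130))]
def T(p,j): a=p[2];R=np.array([[np.cos(a),-np.sin(a)],[np.sin(a),np.cos(a)]]);return p[:2]+R@np.array(j[:2],float)
W=[P(*q,z=j[2])[:2] for j,q in J]
s=least_squares(lambda p:np.concatenate([T(p,j)-w for (j,_),w in zip(J,W)]),[500,0,0.],loss="soft_l1",f_scale=2)
p=s.x;print("edge",p[:2],"yaw",p[2]);print(np.round([T(p,j)-w for (j,_),w in zip(J,W)],1).tolist())
a=p[2];Ri=np.array([[np.cos(a),np.sin(a)],[-np.sin(a),np.cos(a)]])
for n,x,y,z in[("TL",120,128,58),("BL",110,236,58),("TR",727,169,58),("BR",720,275,58),("l1",368,145,58),("l2",363,253,58),("post",513,312,95)]:
    w=P(x,y,z)[:2];print(n,np.round(w,1),"jig",np.round(Ri@(w-p[:2]),1))
print("cam",-np.array(c["extrinsics"])[:3,:3].T@np.array(c["extrinsics"])[:3,3])
```

```text
edge [530.99614421 -65.11517064] yaw 0.001978179851173051
[[-0.3, 0.2], [-0.1, -0.3], [0.6, -0.2], [0.0, -1.0], [-0.3, -0.9], [0.8, -0.1], [-1.1, 2.3], [0.3, 0.7]]
TL [553.  144.6] jig [ 22.5 209.7]
BL [503.4 147.8] jig [-27.2 213. ]
TR [ 541.3 -134. ] jig [ 10.2 -68.9]
BR [ 492.7 -131.8] jig [-38.4 -66.6]
l1 [548.1  30.7] jig [17.3 95.8]
l2 [498.6  31.8] jig [-32.2  96.9]
post [472.9 -35.3] jig [-58.1  30. ]
cam [ 455.17732373   48.45097573 1476.89296065]
```

```bash
cat >> h.py <<'E'
E0=np.array([531.,-65.1]);YAW=.002
def jw(x,y,z): c,s=np.cos(YAW),np.sin(YAW); return [E0[0]+c*x-s*y,E0[1]+s*x+c*y,z]
Qs=[[0,np.cos(a),np.sin(a),0] for a in(np.pi/4+YAW/2,-np.pi/4+YAW/2)]
E
python3 - <<'E'
from h import *
print(bot.tips_ahead)
for q in Qs: print(np.round(bot.inverse_kinematics(jw(-100,30,200),q),2), np.round(bot.inverse_kinematics(jw(0,180,54),q),2))
q=min(Qs,key=lambda q:abs(bot.inverse_kinematics(jw(-100,30,200),q)[5])); print(q)
bot.set_gripper(0); print(bot.sense()["t"])
bot.movep(jw(-100,30,180),q); bot.servo_line(jw(-100,30,92),150)
s=bot.sense();print(s["t"],s["ee_pos"],s["force"],s["grip_width"])
f0=s["force"]
bot.servo_line(jw(-85,30,92),60)
x=-85
while x<-45:
    x+=1.5; bot.servo_line(jw(x,30,92),30); s=bot.sense(); f=s["force"]-f0; print(x,round(s["t"],2),np.round(s["ee_pos"]-np.array(jw(x,30,92)),1),np.round(f,1))
    if abs(f[0])>10: break
c=bot.read_camera("top");cv2.imwrite("pics/t1.png",cv2.resize(c["frame"][195:280,255:410,::-1],None,fx=5,fy=5,interpolation=cv2.INTER_CUBIC))
E
```

```text
19.0
[-0.16 -0.37  1.74 -0.    1.77 -0.16] [ 0.15 -0.01  1.68 -0.    1.47  0.15]Traceback (most recent call last):
  File "<stdin>", line 3, in <module>
    return _wrapfunc(a, 'round', decimals=decimals, out=out)
    return _wrapit(obj, method, *args, **kwds)
    result = getattr(arr, method)(*args, **kwds)
TypeError: unsupported operand type(s) for *: 'NoneType' and 'float'
```

```bash
cat >> h.py <<'E'
q=Qs[0]
E
python3 - <<'E'
from h import *
bot.set_gripper(0); print(bot.sense()["t"])
bot.movep(jw(-100,30,180),q); bot.servo_line(jw(-100,30,92),150)
s=bot.sense();print(s["t"],s["ee_pos"],s["force"],s["grip_width"])
f0=s["force"]
bot.servo_line(jw(-85,30,92),60)
x=-85
while x<-45:
    x+=1.5; bot.servo_line(jw(x,30,92),30); s=bot.sense(); f=s["force"]-f0; print(x,round(s["t"],2),np.round(s["ee_pos"]-np.array(jw(x,30,92)),1),np.round(f,1))
    if abs(f[0])>10: break
c=bot.read_camera("top");cv2.imwrite("pics/t1.png",cv2.resize(c["frame"][195:280,255:410,::-1],None,fx=5,fy=5,interpolation=cv2.INTER_CUBIC))
E
```

```text
0.8667
3.5583 [431.37839831 -35.55144587  92.88075025] [ 0.53563553 -0.94234348  0.34690421] -0.019186076288918257
-83.5 4.21 [-0.1  0.   0.1] [-0.3  0.3 -0.2]
-82.0 4.46 [ 0. -0.  0.] [-0.8  1.2 -0.2]
-80.5 4.71 [ 0. -0. -0.] [-0.8  1.4  0.9]
-79.0 4.96 [-0.1  0.  -0.1] [-1.4  0.6 -1.1]
-77.5 5.21 [-0.1  0.  -0.1] [-2.6 -0.2 -0. ]
-76.0 5.46 [ 0. -0. -0.] [-2.   1.1 -0.7]
-74.5 5.71 [ 0.1  0.  -0.1] [-2.6  1.1 -0.5]
-73.0 5.96 [ 0.1  0.  -0. ] [-3.2  0.1  0. ]
-71.5 6.21 [ 0.1 -0.  -0.1] [-2.   0.6 -0.5]
-70.0 6.46 [0.1 0.  0. ] [-2.7  0.7 -0.3]
-68.5 6.71 [ 0.1 -0.  -0. ] [-2.7  0.3 -0.1]
-67.0 6.96 [ 0.1 -0.  -0. ] [-2.9  1.   0.1]
-65.5 7.21 [ 0.1 -0.   0. ] [-2.5  0.5 -0.3]
-64.0 7.46 [ 0. -0. -0.] [-2.8  0.6 -0.7]
-62.5 7.71 [ 0.1 -0.  -0. ] [-3.6  0.7 -0.8]
-61.0 7.96 [ 0.1  0.  -0. ] [-2.9  1.1 -0.7]
-59.5 8.21 [ 0.1 -0.  -0. ] [-2.9  1.5 -0.9]
-58.0 8.46 [ 0.1 -0.  -0. ] [-3.5  1.2 -0.9]
-56.5 8.71 [ 0.1 -0.  -0. ] [-2.8  1.9 -0.2]
-55.0 8.96 [-0.1 -0.  -0. ] [-4.9  0.1  0.4]
-53.5 9.21 [-0.9 -0.  -0.1] [-9.4  1.4  2.5]
-52.0 9.46 [-2.1 -0.  -0.1] [-15.5   0.3   5.8]
```

Run:
```python
from h import *
import pickle
bot.servo_line(jw(-75,30,92),100); bot.servo_line(jw(-75,60,170),200)
bot.movep(jw(0,184,170),q); bot.set_gripper(85)
s=bot.sense(); w=bot.read_camera("wrist"); t=bot.read_camera("top")
pickle.dump((s,w,t),open("m2.pkl","wb"));print(s["t"],s["ee_pos"],s["tcp_rot"],np.round(w["tool_from_camera"],3).tolist())
cv2.imwrite("pics/w2.png",w["frame"][:,:,::-1])
cv2.imwrite("pics/t2.png",cv2.resize(t["frame"][195:280,255:410,::-1],None,fx=5,fy=5,interpolation=cv2.INTER_CUBIC))
```

```text
11.875 [530.63508207 118.93218307 170.05782925] [1.89987844e-05 7.06382573e-01 7.07830247e-01 4.84779206e-05] [[0.0, -0.949, -0.315, 80.939], [1.0, 0.0, -0.001, -0.202], [0.001, -0.315, 0.949, -123.599], [0.0, 0.0, 0.0, 1.0]]
```

View pics/w2.png

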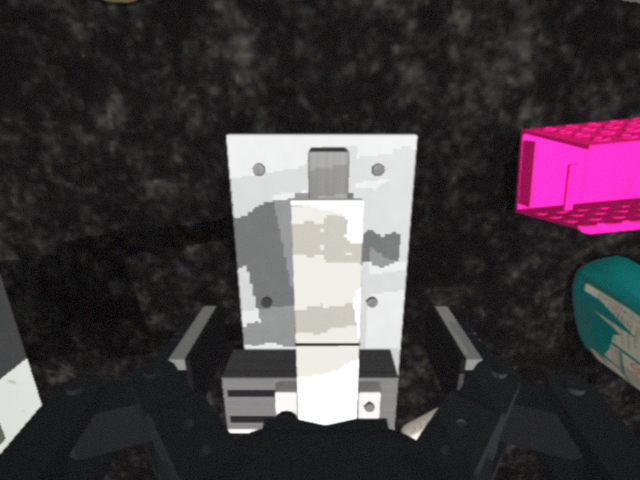

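View pics/t2.png

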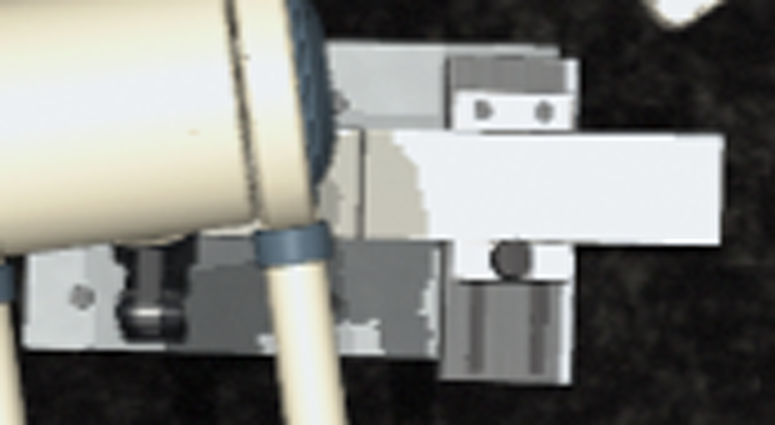

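The strip now lies square against the fence, with the guide touching it. In the wrist image the inner end spans (291–362, 199) and the line spans (295–359, 344).

```bash
cat >> h.py <<'E'
from scipy.spatial.transform import Rotation as Rn
def wcam(s,w):
    T=np.eye(4);T[:3,:3]=Rn.from_quat(s["tcp_rot"],scalar_first=True).as_matrix();T[:3,3]=s["ee_pos"]
    return dict(K=w["K"],extrinsics=np.linalg.inv(T@np.array(w["tool_from_camera"])))
def wj(p): c,s=np.cos(YAW),np.sin(YAW);d=np.array(p[:2])-E0;return np.array([c*d[0]+s*d[1],-s*d[0]+c*d[1]])
E
python3 - <<'E'
from h import *
import pickle
s,w,t=pickle.load(open("m2.pkl","rb"));c=wcam(s,w)
for n,u,v,z in[("inL",291,199.5,58),("inR",363,199.5,58),("lineL",295.5,344,58),("lineR",359.5,344,58),("rail246L",308,148,50),("rail246R",349,148,50),("blkL",231,351,50),("blkR",392,350,50)]: print(n,np.round(wj(ray(c,(u,v),z)),1))
P=lambda x,y,z:wj(ray(t,(255+(x+.5)/5-.5,195+(y+.5)/5-.5),z))
for n,x,y,z in[("TR",723,135,58),("BR",720,244,58),("l",364,130,58),("l",361,238,58),("edge",578,58,50),("edge",570,384,50),("post",512,258,95)]:print(n,np.round(P(x,y,z),1))
E
```

```text
inL [-23.6 215.5]
inR [ 25.6 215.5]
lineL [-23.6  99.9]
lineR [26.8 99.9]
rail246L [-11.9 249.1]
rail246R [ 15.8 249.1]
blkL [-77.5  87.6]
blkR [54.5 88.6]
TR [ 25.8 -66.8]
BR [-24.2 -66.3]
l [24.2 97.8]
l [-25.4  98. ]
edge [60.3 -0.2]
edge [-90.    0.3]
post [-34.   30.9]
```

Run:
```python
from h import *
bot.servo_line(jw(0,182,75),150); bot.servo_line(jw(0,182,54),60)
s=bot.sense();f0=s["force"];print(s["t"],s["ee_pos"],f0)
bot.set_gripper(58);bot.set_gripper(40)
s=bot.sense();print(s["t"],s["ee_pos"],s["force"]-f0,s["ft_torque"],s["grip_width"],s["finger_force"])
```

```text
13.2583 [530.3579844  116.8218113   53.48477864] [-0.56947076 -0.61810636  0.46702774]
13.8833 [531.01808495 116.94802086  54.63838799] [0.55498963 1.11085853 3.3584474 ] [0.01567585 0.02269484 0.04197519] 48.58739469119218 62.12465286254883
```

Run:
```python
from h import *
import pickle
for y in(166,150,134,118,102,88):
    bot.servo_line(jw(0.3,y,54),50);s=bot.sense();print(y,round(s["t"],2),np.round(wj(s["ee_pos"]),2),round(s["ee_pos"][2],2),np.round(s["force"],1),np.round(s["ft_torque"],2),round(s["grip_width"],1))
bot.sleep(.3);s=bot.sense();print(wj(s["ee_pos"]),s["force"])
t=bot.read_camera("top");w=bot.read_camera("wrist");sc=bot.read_camera("scene")
pickle.dump((s,w,t,sc),open("m3.pkl","wb"))
a=cv2.resize(t["frame"][205:265,330:430,::-1],None,fx=8,fy=8,interpolation=cv2.INTER_CUBIC)
cv2.imwrite("pics/t3.png",a)
b=cv2.resize(sc["frame"][200:320,250:410,::-1],None,fx=5,fy=5,interpolation=cv2.INTER_CUBIC)
cv2.imwrite("pics/s3.png",b)
```

```text
166 14.35 [  0.61 165.59] 54.63 [-0.6  1.6  4.8] [0.15 0.13 0.02] 48.5
150 14.82 [  0.71 149.7 ] 54.63 [-0.7  1.3  5.2] [ 0.17 -0.02  0.08] 48.7
134 15.28 [  0.79 133.71] 54.6 [0.2 2.1 4.6] [ 0.25 -0.04  0.09] 48.7
118 15.75 [  0.88 117.82] 54.62 [2.1 1.7 5.3] [ 0.31 -0.19  0.12] 48.4
102 16.22 [  1.02 101.83] 54.62 [2.1 2.6 5.1] [ 0.34 -0.28  0.13] 48.7
88 16.65 [ 0.97 87.9 ] 54.6 [1.4 2.8 5.3] [ 0.37 -0.36  0.07] 48.4
[ 0.98160667 87.90984189] [3.02123135 2.15969455 5.78083519]
```

View pics/t3.png

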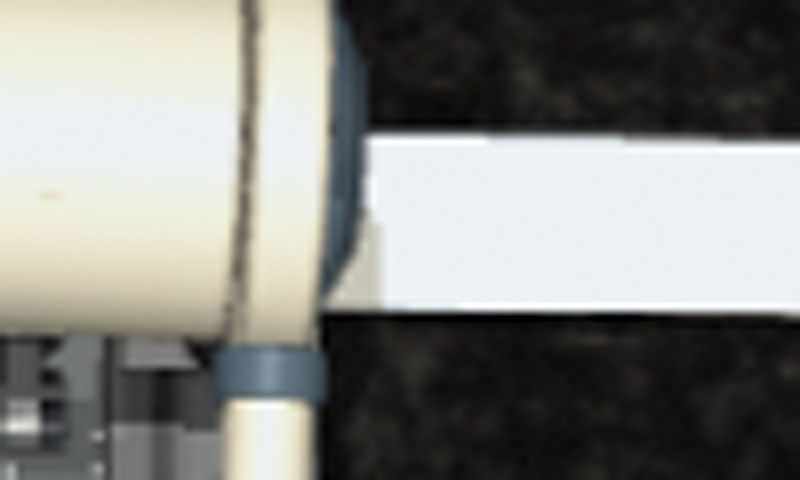

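View pics/s3.png

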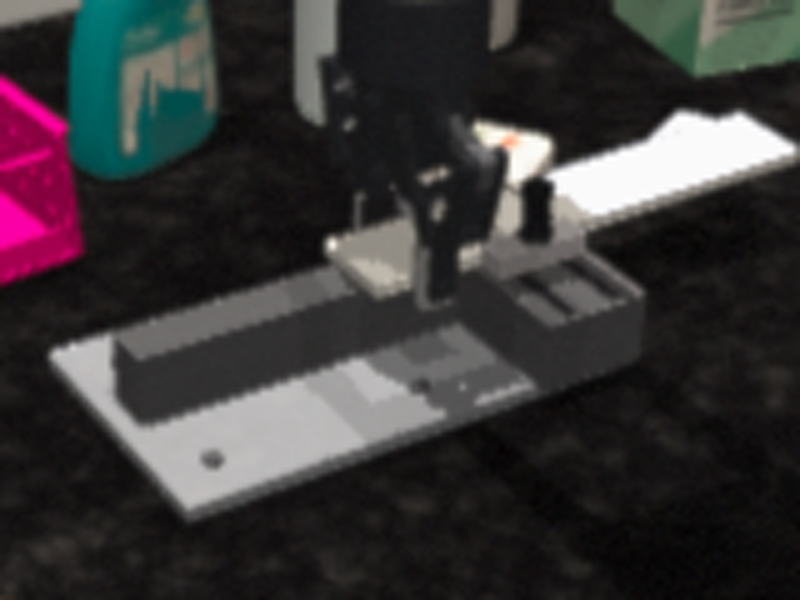

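```bash
cat > meas.py <<'E'
from h import *
def sub(prof,lvl):  # last/first crossing positions
    i=np.where((prof[:-1]-lvl)*(prof[1:]-lvl)<0)[0]; return i+(lvl-prof[i])/(prof[i+1]-prof[i])
def strip(t,u0,u1,ends=True):
    g=cv2.cvtColor(t["frame"],cv2.COLOR_RGB2GRAY).astype(float)
    up,lo=[],[]
    for u in range(u0,u1,2):
        k=sub(g[212:256,u],130)+212
        if len(k)>=2: up.append(wj(ray(t,(u,k[0]),58)));lo.append(wj(ray(t,(u,k[-1]),58)))
    for n,a in(("far",up),("near",lo)):
        a=np.array(a);m=np.polyfit(a[:,1],a[:,0],1);print(n,"slope",m[0],"x@-30",np.polyval(m,-30),"rms",np.std(a[:,0]-np.polyval(m,a[:,1])))
    e=[wj(ray(t,(sub(g[v,380:450],130)[-1]+380,v),58)) for v in range(226,240,2)]
    e=np.array(e);print("outer end y",e[:,1].mean(),"slope",np.polyfit(e[:,0],e[:,1],1)[0])
E
python3 - <<'E'
from meas import *
import pickle
s,w,t=pickle.load(open("m2.pkl","rb"));strip(t,374,396)
g=cv2.cvtColor(t["frame"],cv2.COLOR_RGB2GRAY).astype(float)
e=np.array([wj(ray(t,(sub(g[v,360:380],(90))[-1]+360,v),50)) for v in list(range(209,214))+list(range(255,270,2))]);print("edge",e[:,1],np.polyfit(e[:,0],e[:,1],1))
l=[]
for v in range(224,241,2):
    r=g[v,322:334];d=np.clip(np.percentile(r,70)-r,0,None);d[d<d.max()*.3]=0;l.append(wj(ray(t,(322+(d*np.arange(12)).sum()/d.sum(),v),58)))
l=np.array(l);print("line",l.round(1).tolist(),l[:,1].mean())
s,w,t,sc=pickle.load(open("m3.pkl","rb"));strip(t,380,428)
E
```

```text
far slope -0.014195155831761478 x@-30 25.573358697095475 rms 0.11918718770578637
near slope -0.012230231883403192 x@-30 -25.054732177195127 rms 0.07372944630456285
outer end y -66.27209869533655 slope -0.002045248672885997
edge [-0.68203369 -0.89753869 -0.91095849 -0.93478856 -0.88619493 -0.61475307
 -0.84605627 -0.85633981 -0.88481659 -0.95010662 -0.08762283 -0.12384595
 -0.11301138] [-0.00299058 -0.74512002]
line [[16.3, 98.5], [11.7, 99.0], [7.2, 98.9], [2.6, 98.8], [-2.1, 100.8], [-6.7, 102.2], [-11.2, 100.5], [-15.8, 100.6], [-20.4, 98.7]] 99.77388892954004
far slope -0.0014164152918754642 x@-30 25.885907052489095 rms 0.2506563411776299
near slope -0.019260576483329208 x@-30 -25.130111721785756 rms 0.05613436096142735
outer end y -160.80971864816362 slope -0.02209850203553556
```

Run:
```python
from meas import *
import pickle
from scipy.stats import theilslopes
t=pickle.load(open("cams.pkl","rb"))["top"];g=cv2.cvtColor(t["frame"],cv2.COLOR_RGB2GRAY).astype(float)
t2=pickle.load(open("m2.pkl","rb"))[2];g2=cv2.cvtColor(t2["frame"],cv2.COLOR_RGB2GRAY).astype(float)
t3=pickle.load(open("m3.pkl","rb"))[2];g3=cv2.cvtColor(t3["frame"],cv2.COLOR_RGB2GRAY).astype(float)
def hor(n,t,g,us,v0,v1,z):
    a=[]
    for u in us:
        p=g[v0:v1,u];k=sub(p,(p.min()+p.max())/2)
        if len(k)==1:a.append(wj(ray(t,(u,k[0]+v0),z)))
    a=np.array(a);r=theilslopes(a[:,0],a[:,1]);print(n,len(a),"theta",np.round(-np.array([r[0],r[2],r[3]]),4),"x@0",round(r[1],2))
hor("plate far",t,g,range(264,340),198,208,10);hor("plate near",t,g,range(264,340),260,272,10)
hor("strip2 far",t2,g2,range(372,397),216,227,58);hor("strip2 far all",t2,g2,list(range(322,342))+list(range(372,397)),216,227,58)
hor("strip2 near",t2,g2,range(372,397),238,250,58)
hor("strip3 far",t3,g3,range(380,440),214,230,58);hor("strip3 near",t3,g3,range(380,440),236,252,58)
def ver(n,t,g,vs,u0,u1,z):
    a=[]
    for v in vs:
        p=g[v,u0:u1];k=sub(p,(p.min()+p.max())/2)
        if len(k):a.append(wj(ray(t,(k[-1]+u0,v),z)))
    a=np.array(a);r=theilslopes(a[:,1],a[:,0]);print(n,len(a),"theta",np.round([r[0],r[2],r[3]],4),"y med",np.round(np.median(a[:,1]),2),"y@0",round(r[1],2))
ver("edge0",t,g,list(range(209,225))+list(range(252,270)),365,378,50)
ver("edge2",t2,g2,list(range(209,220))+list(range(246,270)),365,378,50)
ver("plate L",t,g,range(206,262),254,268,10)
ver("end2",t2,g2,range(224,242),390,408,58)
ver("end3",t3,g3,range(224,243),425,460,58)
```

```text
plate far 76 theta [-0.0023 -0.0009 -0.004 ] x@0 69.37
plate near 76 theta [ 0.0004  0.002  -0.0007] x@0 -79.15
strip2 far 25 theta [0.0185 0.0222 0.0128] x@0 25.1
strip2 far all 34 theta [0.0088 0.0127 0.0067] x@0 25.32
strip2 near 25 theta [0.0125 0.0143 0.0098] x@0 -25.46
strip3 far 60 theta [0.0032 0.0045 0.0017] x@0 25.72
strip3 near 60 theta [0.0168 0.0183 0.0134] x@0 -25.63
edge0 34 theta [-0.0018 -0.0039  0.0007] y med 0.07 y@0 -0.01
edge2 35 theta [-0.0034 -0.0077 -0.0002] y med -0.12 y@0 -0.27
plate L 55 theta [-0.0003 -0.0015  0.0014] y med 255.87 y@0 255.87
end2 18 theta [-0.006  -0.0107  0.005 ] y med -66.26 y@0 -66.25
end3 19 theta [-0.0076 -0.0174  0.0099] y med -160.87 y@0 -160.86
```

Run:
```python
from meas import *
import pickle
from scipy.stats import theilslopes
def snap():
    s=bot.sense();print(round(s["t"],2),wj(s["ee_pos"]).round(2),s["ee_pos"][2].round(2),s["force"].round(1),s["ft_torque"].round(2),round(s["grip_width"],1))
for x in(0.3,1.0,1.7):
    bot.servo_line(jw(x,83.8,54),30);bot.sleep(.2);snap()
t=bot.read_camera("top");w=bot.read_camera("wrist");sc=bot.read_camera("scene");s=bot.sense();pickle.dump((s,w,t,sc),open("m4.pkl","wb"))
g=cv2.cvtColor(t["frame"],cv2.COLOR_RGB2GRAY).astype(float)
for n,v0,v1 in(("far",214,230),("near",236,252)):
    a=np.array([wj(ray(t,(u,sub(g[v0:v1,u],130)[0]+v0),58)) for u in range(382,440)]);r=theilslopes(a[:,0],a[:,1]);print(n,-r[0],r[1])
print("end",np.median([wj(ray(t,(sub(g[v,425:465],130)[-1]+425,v),58))[1] for v in range(224,243)]))
cv2.imwrite("pics/s4.png",cv2.resize(sc["frame"][215:285,310:410,::-1],None,fx=8,fy=8,interpolation=cv2.INTER_CUBIC))
cv2.imwrite("pics/w4.png",w["frame"][:,:,::-1])
```

```text
17.59 [ 0.97 84.15] 54.61 [1.9 3.8 5.5] [ 0.53 -0.28  0.08] 48.8
18.04 [ 1.02 84.12] 54.61 [-1.5  3.1  7.6] [0.56 0.04 0.03] 48.8
18.49 [ 1.1  84.13] 54.59 [-4.5  4.1  9.7] [ 0.62  0.52 -0.02] 48.1
far 0.0024105492450250715 25.78427852141301
near 0.015798226109563777 -25.5747132692024
end -164.03626476050053
```

View pics/s4.png

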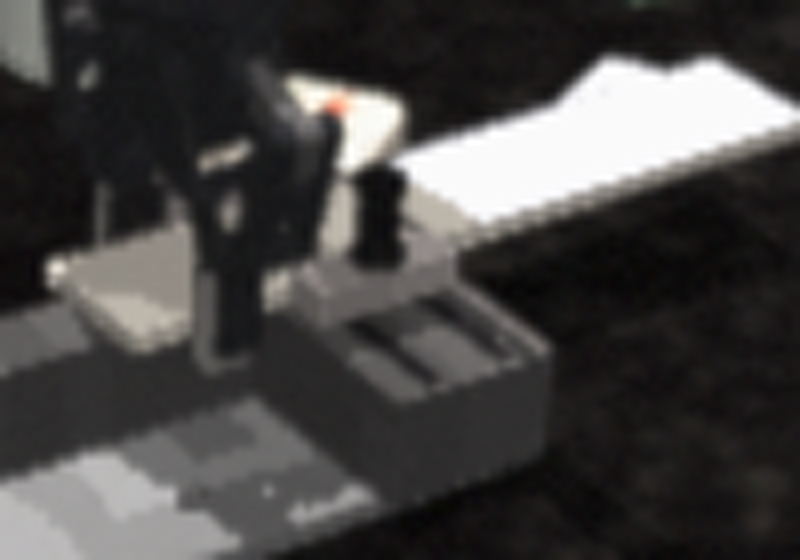

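View pics/w4.png

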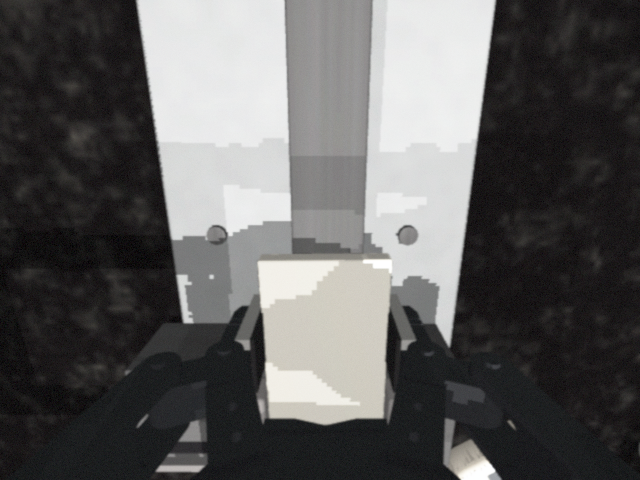

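Run:
```python
from meas import *
import pickle
bot.servo_line(jw(0.8,82.8,54),15);bot.sleep(.4)
s=bot.sense();print(round(s["t"],2),wj(s["ee_pos"]).round(2),s["ee_pos"][2].round(2),s["force"].round(1),s["ft_torque"].round(2))
t=bot.read_camera("top");sc=bot.read_camera("scene")
g=cv2.cvtColor(t["frame"],cv2.COLOR_RGB2GRAY).astype(float)
print("end",np.median([wj(ray(t,(sub(g[v,425:465],130)[-1]+425,v),58))[1] for v in range(224,243)]))
print("post top/mid",[wj(ray(sc,(u,v),z)).round(1) for u,v,z in((357.5,236,95),(357.3,242,82))])
G=cv2.cvtColor(sc["frame"],cv2.COLOR_RGB2GRAY).astype(np.float32)
for x in(-22,-15,-8,0,10):   # profile of grey level along y at strip top
    ys=np.arange(8,-9,-1.);uv=np.array([proj(sc,jw(x,y,58)) for y in ys],np.float32)
    print(x,uv[8].round(1),cv2.remap(G,uv[:,:1],uv[:,1:],cv2.INTER_LINEAR).ravel().astype(int).tolist())
cv2.imwrite("pics/s5.png",cv2.resize(sc["frame"][225:265,340:390,::-1],None,fx=14,fy=14,interpolation=cv2.INTER_CUBIC))
```

```text
19.29 [ 0.98 83.4 ] 54.59 [-1.   4.9  7.4] [ 0.68 -0.02  0.06]
end -164.99093639107386
post top/mid [array([-31.8,  29.6]), array([-38.2,  33.9])]
-22 [363.5 244. ] [136, 138, 139, 139, 139, 140, 141, 144, 147, 152, 157, 160, 163, 165, 165, 165, 166]
-15 [361.9 242.9] [86, 111, 128, 128, 127, 124, 120, 118, 120, 134, 147, 160, 170, 174, 178, 180, 181]
-8 [360.3 241.7] [17, 21, 26, 31, 38, 53, 71, 88, 101, 116, 133, 147, 159, 169, 176, 180, 182]
0 [358.5 240.4] [16, 15, 15, 14, 14, 14, 14, 19, 26, 35, 51, 74, 100, 122, 137, 151, 169]
10 [356.3 238.8] [118, 96, 74, 55, 36, 29, 23, 17, 16, 16, 16, 16, 16, 16, 16, 18, 19]
```

View pics/s5.png

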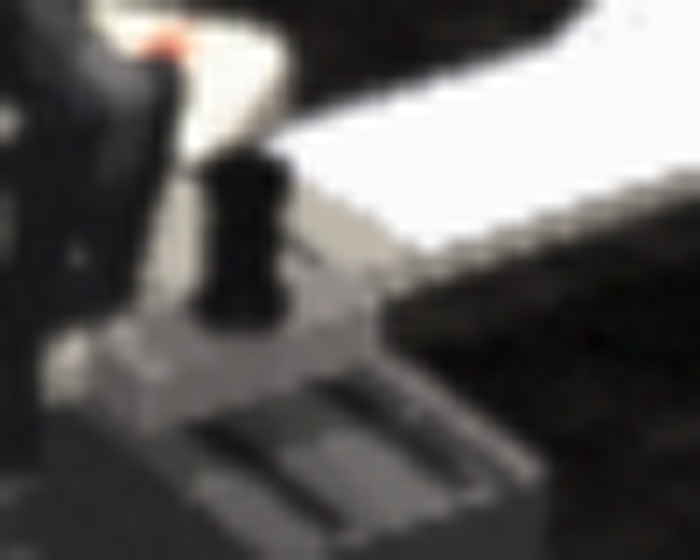

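The picture shows the guide up against the strip, with the line just past the guide's end, near crop (315,258), on the edge. The measured outer end lies at −165.0 mm, so the line is at the edge.

Run:
```python
from h import *
s=bot.sense();print(s["t"],wj(s["ee_pos"]).round(2),s["force"].round(1));print(bot.job_done())
```

```text
19.3917 [ 1.   83.38] [0.3 4.4 6.4]
the job is handed in; nothing more can be done
None
```

I handed the job in at 19.4 s: the guide is pushed up against the squared strip, the scored line is on the breaking edge to within about 0.5 mm by camera measurement, and the gripper is still holding the strip flat on the jig.

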